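# Put the collets back in their trays

## Task

Put the four loose spring collets away after the job: stand each one, narrow end down, in the empty recess of the wooden tray that keeps collets of its own size, and see that it is fully home. Lower them in rather than dropping them, and leave the clamping nut and the drill chuck where they stand.

Things in the scene. Friction and masses are not known exactly. Their poses are not given: they have to be found in the camera images.
- collet_s: The smallest of the four loose spring collets: bright steel, slit, tapered, standing narrow end down. 21 mm across at its head, 31.5 mm tall, 14.3 mm across at the narrow foot; the top 4.5 mm below its 3 mm bevelled upper edge is a straight band 21 mm across; below that it tapers. Origin: centre of the foot; z along its axis, up to the head. Loose.
- collet_m: The second smallest of the four loose spring collets: bright steel, slit, tapered, standing narrow end down. 33 mm across at its head, 40 mm tall, 24.3 mm across at the narrow foot; the top 6 mm below its 3 mm bevelled upper edge is a straight band 33 mm across; below that it tapers. Origin: centre of the foot; z along its axis, up to the head. Loose.
- collet_l: The second largest of the four loose spring collets: bright steel, slit, tapered, standing narrow end down. 41 mm across at its head, 46 mm tall, 30.9 mm across at the narrow foot; the top 7 mm below its 3 mm bevelled upper edge is a straight band 41 mm across; below that it tapers. Origin: centre of the foot; z along its axis, up to the head. Loose.
- collet_xl: The largest of the four loose spring collets: bright steel, slit, tapered, standing narrow end down. 52 mm across at its head, 60 mm tall, 38.5 mm across at the narrow foot; the top 9 mm below its 3 mm bevelled upper edge is a straight band 52 mm across; below that it tapers. Origin: centre of the foot; z along its axis, up to the head. Loose.
- tray_s_recess (a point): Mouth centre, at the top face, of the empty recess in the wooden tray for the smallest collets: 23 mm across, 12 mm deep, flat floor, 3 mm chamfer. Tray: fixed block 190 x 72 x 34 mm, three places 62 mm apart along this point's x; the others, at +62 and -62 mm, hold fixed 21 mm collets (not to be moved) 19.5 mm proud of the top. z up; room for fingers along y.
- tray_m_recess (a point): Mouth centre, at the top face, of the empty recess in the wooden tray for the second smallest collets: 35 mm across, 16 mm deep, flat floor, 3 mm chamfer. Tray: fixed block 190 x 72 x 34 mm, three places 62 mm apart along this point's x; the others, at +62 and -62 mm, hold fixed 33 mm collets (not to be moved) 24 mm proud of the top. z up; room for fingers along y.
- tray_l_recess (a point): Mouth centre, at the top face, of the empty recess in the wooden tray for the second largest collets: 43 mm across, 18 mm deep, flat floor, 3 mm chamfer. Tray: fixed block 190 x 72 x 34 mm, three places 62 mm apart along this point's x; the others, at +62 and +124 mm, hold fixed 41 mm collets (not to be moved) 28 mm proud of the top. z up; room for fingers along y.
- tray_xl_recess (a point): Mouth centre, at the top face, of the empty recess in the wooden tray for the largest collets: 54 mm across, 24 mm deep, flat floor, 3 mm chamfer. Tray: fixed block 190 x 72 x 34 mm, three places 62 mm apart along this point's x; the others, at +62 and +124 mm, hold fixed 52 mm collets (not to be moved) 36 mm proud of the top. z up; room for fingers along y.
- clamp_nut: Clamping nut, bystander: a loose dark steel ring, 63 mm across, 26 mm tall, open bore about 40 mm, six notches. Origin: centre of its underside.
- drill_chuck: Drill chuck, bystander: a loose dark steel cylinder 47 mm across with a bright ribbed sleeve, coning in to three small jaws on top, 72 mm tall. Origin: centre of its underside.
Not all that is in view belongs to the job. What is shaped like the collet_m but blue or green is not meant.

How it is judged:
At the end, for the whole second after the job is handed in: Each loose collet stands released, at rest and upright (0.12 rad) in the empty recess of the tray of its own size, its foot within 8 mm of the recess's centre sideways and 3 mm of its floor. Clamping nut and drill chuck are within 25 mm of where they stood (horizontal distance between collet_s and tray_s_recess below 0.008 m and z of collet_s in the frame of tray_s_recess below -0.009 m and angle between each of collet_s, collet_m, collet_l, collet_xl's own z axis and vertical below 0.12 rad and linear speed of each of collet_s, collet_m, collet_l, collet_xl below 0.02 m/s and contact force between each of collet_s, collet_m, collet_l, collet_xl and the fingers below 0.1 N and horizontal distance between collet_m and tray_m_recess below 0.008 m and z of collet_m in the frame of tray_m_recess below -0.013 m and horizontal distance between collet_l and tray_l_recess below 0.008 m and z of collet_l in the frame of tray_l_recess below -0.015 m and horizontal distance between collet_xl and tray_xl_recess below 0.008 m and z of collet_xl in the frame of tray_xl_recess below -0.021 m and distance of each of clamp_nut, drill_chuck from where it was at the start of the episode below 0.025 m); the robot touches nothing.
It fails at once if a collet is dropped into its recess (falls faster than 0.7 m/s, a fall of about 25 mm) ((horizontal distance between collet_s and tray_s_recess below 0.03 m and height (world z) of collet_s below 0.08 m and linear speed of collet_s above 0.7 m/s) or (horizontal distance between collet_m and tray_m_recess below 0.03 m and height (world z) of collet_m below 0.08 m and linear speed of collet_m above 0.7 m/s) or (horizontal distance between collet_l and tray_l_recess below 0.03 m and height (world z) of collet_l below 0.08 m and linear speed of collet_l above 0.7 m/s) or (horizontal distance between collet_xl and tray_xl_recess below 0.03 m and height (world z) of collet_xl below 0.08 m and linear speed of collet_xl above 0.7 m/s)).
It fails at once if the clamping nut is moved more than 25 mm from where it stood (distance of clamp_nut from where it was at the start of the episode above 0.025 m).
It fails at once if the drill chuck is moved more than 25 mm from where it stood (distance of drill_chuck from where it was at the start of the episode above 0.025 m).
It also fails if it takes over 104 s, if anything falls off the work surface, if the arm or the gripper's body presses on something with over 40 N, if the wrist force passes 120 N, or if a joint passes its speed limit or range.

## Robot

A 6-joint arm with a two-finger parallel gripper is mounted at the origin on the work surface. World frame = base frame: x ahead of the robot, y to its left, z up, the work surface at z = 0. Lengths are in m, angles in rad, forces in N, time in s.
With the tool pointing down it reaches from about 0.35 to 0.85 m from the base axis. Payload 8.1 kg.
Tool frame: the origin (TCP) lies midway between the tips of the shut fingers; the grasp point (between the pads) lies 19 mm behind it (env.tcp_to_grasp is the distance from the TCP to the grasp point, in m); z points along the fingers, y is the line along which they close (so a half turn about z gives the same grasp; the last joint's range is limited). The gripper opens to 93 mm and grips with 3 to 60 N. Pads are 15 mm wide; open, the fingers measure 128 mm over their backs; the gripper's body (75 mm by 188 mm) begins 65 mm behind the grasp point.
Start: joints at [1.121, 0.13, 1.488, -0, 1.523, -0.085], TCP at [0.214, 0.561, 0.219] pointing down, gripper open.
Joint ranges: [-2.96, 2.96], [-0.89, 2.26], [0.02, 2.5], [-1.34, 4.48], [0, 2.73], [-2.66, 2.66]. Speed limits (rad/s): [2.39, 2.39, 2.79, 3.14, 3.14, 3.14].

## Interface

Orientations are given as a rotation vector (axis times angle).
In Python, from workcell import env, imaging gives the robot as it stands.
- The arm moves only by the tool move_arm, never from a script. Its argument "steps" is a list that holds one entry, the list of rows, each a list of 5 numbers: the shift along the world's x, y, z in units of 40 mm (1.0 is 40 mm), then the turn about the world's z in rad, then the opening, from 0 (shut) to 1 (fully open). A call has 1 to 12 rows; each row shifts and turns the commanded pose from where the row before left it; what a row does not reach is not made up. A row lasts 1/12 s, in which the tool goes at most 41.7 mm and 7.16 degrees, less where a joint would pass 70% of its speed; a pose out of reach is approached as far as the arm can. A call is refused whole if a number of a shift passes 1 or a number of a turn 0.125, either way. A call with a gripper value outside its range is refused whole. The fingers move at their own pace and stop on an object; the grip force is fixed at half the most. Time passes only in rows, so rows that do not move let the fingers close. It gives the time, the measured TCP pose, the force, the opening and the grip force at its end, in the units of the state.
- env.read_state(): the state, without advancing time (a new reading comes with each control period).
- imaging.capture(name): name is "scene" or "top"; returns a dict with "img" (384x512x3 uint8, red, green, blue), "fx", "fy", "cx", "cy" (pixels), "R" (3x3) and "t" (3): a world point X has camera coordinates R X + t. Camera axes: x right, y down, z forward; pixel columns grow to the right and rows downward; lengths in m; the calibration is good to about 2 mm. A picture is of the moment at which its call begins. There is no depth.
- env.job_done(): hands the job in; it is judged then, once.
The state is a dict: "clock": time; "joint_pos": joint angles; "joint_velocities": joint speeds; "joint_efforts": joint torques, N m; "ee_pos": TCP position; "ee_rot": TCP orientation; "wrist_force": force on the tool from outside, world axes, zero at the start; "wrist_torque": the same for the moment, N m; "finger_gap": finger opening in m; "grasp_force": force on a finger pad.
Only numpy, scipy, OpenCV 4.12 (cv2) and the standard library are available. Lean on these libraries where they do the work, as an engineer would, in place of code of your own. Each camera call takes 0.05 s, during which the arm holds its last target. There are 200 camera calls.

## Working session

There is one attempt and no reset: what is moved stays moved. The work goes in short steps, Python scripts to look and compute and a tool call to move; the robot and the scene stay as the last step left them, time stands still between calls to the robot, and variables do not carry over. Pictures are saved under pics/ and viewed, at most 14 in all, crops included, and the job is handed in when it is done.

Besides the shell and the picture viewer there is one more tool, called after ">>>" by a JSON object that holds its "fn" and its "kwargs", one argument or row to a line. move_arm: Moves the arm, as the interface text tells. Its arguments: {"type":"object","properties":{"steps":{"type":"array"}},"required":["steps"]}

```bash
mkdir -p pics
python3 - <<'E'
from workcell import env, imaging
import cv2
for n in("scene","top"):
    c=imaging.capture(n); cv2.imwrite(f"pics/{n}0.png",c["img"][:,:,::-1]); print(n,c["fx"],c["fy"],c["cx"],c["cy"],c["R"],c["t"])
s=env.read_state(); print(s["clock"],s["ee_pos"],s["ee_rot"],s["finger_gap"])
E
```

```text
scene 350.89481158459114 350.89481158459114 259.1875997459078 193.90610346774233 [[-0.68345408  0.72999288  0.00095802]
 [ 0.48322419  0.45340038 -0.74894758]
 [-0.54716077 -0.51140834 -0.66262856]] [ 0.38977311 -0.21500784  1.09847219]
top 371.3825370081682 371.3825370081682 255.90499740916204 197.47199563687968 [[-0.01089582 -0.99962424 -0.02515283]
 [-0.99540047  0.01323724 -0.09488244]
 [ 0.09517974  0.02400331 -0.99517067]] [0.02255268 0.56907572 1.08417641]
0.1 [0.21381887 0.56006671 0.21768353] [-5.69755571e-01 -3.08904257e+00  2.51683289e-03] 0.09323790759800217
```

View pics/scene0.png

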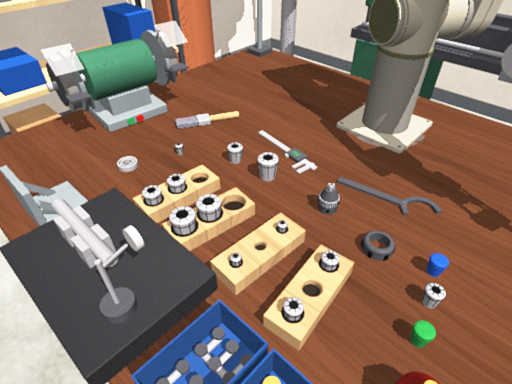

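View pics/top0.png

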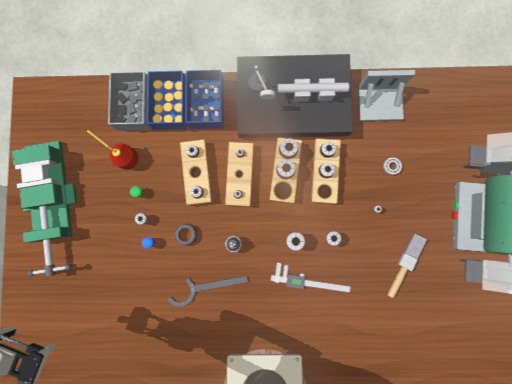

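Trays, left to right in the top view: m at (196,172), s (239,174), xl (286,170) and l (327,170). Loose collets: m (140,218), s (378,209), l (334,238), xl (296,241). The nut is at (186,235), the chuck at (233,244), and the blue and green decoys at (148,243) and (136,191).

```bash
cat > h.py <<'E'
import numpy as np, cv2
from workcell import env, imaging
def ray(c,u,v,z):
    C=-c["R"].T@c["t"]; d=c["R"].T@np.array([(u-c["cx"])/c["fx"],(v-c["cy"])/c["fy"],1]); return C+d*(z-C[2])/d[2]
def proj(c,X):
    p=c["R"]@np.array(X)+c["t"]; return np.array([c["fx"]*p[0]/p[2]+c["cx"],c["fy"]*p[1]/p[2]+c["cy"]])
S=6
def steel(c,u,v,r=14,smax=70,vmin=0):
    """largest inscribed circle of unsaturated (steel) blob round u,v -> centre, radius px"""
    x0,y0=int(u)-r,int(v)-r
    im=cv2.resize(c["img"][y0:y0+2*r,x0:x0+2*r],None,fx=S,fy=S,interpolation=cv2.INTER_CUBIC)
    hsv=cv2.cvtColor(im,cv2.COLOR_RGB2HSV)
    m=((hsv[...,1]<smax)&(hsv[...,2]>vmin)).astype(np.uint8)
    m=cv2.morphologyEx(m,cv2.MORPH_CLOSE,cv2.getStructuringElement(2,(13,13)))
    cs,_=cv2.findContours(m,cv2.RETR_EXTERNAL,cv2.CHAIN_APPROX_NONE)
    k=max(cs,key=cv2.contourArea); f=np.zeros_like(m); cv2.drawContours(f,[k],-1,1,-1)
    d=cv2.distanceTransform(np.pad(f,1),cv2.DIST_L2,5)[1:-1,1:-1]; ys,xs=np.where(d>d.max()-.7)
    (ex,ey),er=cv2.minEnclosingCircle(k)
    return x0+(xs.mean()+.5)/S-.5,y0+(ys.mean()+.5)/S-.5,d.max()/S,er/S
E
python3 - <<'E'
from h import *
c=imaging.capture("top"); print("cam",-c["R"].T@c["t"])
D=dict(s=(21,31.5,4.5,12),m=(33,40,6,16),l=(41,46,7,18),xl=(52,60,9,24))
L=dict(s=(378,209),m=(140,218),l=(334,238),xl=(296,241))
F=dict(s=((240,153),(238,194)),m=((193,151),(197,192)),l=((327,170),(329,149)),xl=((286,168),(289,147)))
for k,(d,h,b,dp) in D.items():
    def go(u,v,foot):
        x,y,r,er=steel(c,u,v); z=foot+(h-3-b/2)/1000
        P=ray(c,x,y,z); return P,2000*r*(1.084-z)/371,2000*er*(1.084-z)/371,(x,y)
    P,a,e,uv=go(*L[k],0); print(k,"loose",P.round(4),"dia",round(a,1),round(e,1),np.round(uv,1))
    Q=[go(*p,.034-dp/1000) for p in F[k]]
    for q in Q: print("   fix",q[0].round(4),round(q[1],1),round(q[2],1),np.round(q[3],1))
    p,q=Q[0][0],Q[1][0]; rec=(p+q)/2 if k in"sm" else 2*p-q
    dd=q-p; print("   spacing",np.linalg.norm(dd).round(4),"rec",rec[:2].round(4),"axis",np.arctan2(dd[1],dd[0]).round(3),"px",proj(c,[*rec[:2],.034]).round(1))
crop=c["img"][130:262,120:410]; cv2.imwrite("pics/crop.png",cv2.resize(crop,None,fx=2.7,fy=2.7,interpolation=cv2.INTER_CUBIC)[:,:,::-1])
E
```

```text
cam [ 0.46351235 -0.01101261  1.13350311]
s loose [ 0.5313 -0.344   0.0263] dia 21.3 25.8 [377.4 208.7]
   fix [0.7038 0.062  0.0482] 21.4 22.9 [239.7 152. ]
   fix [0.5799 0.07   0.0482] 21.4 23.5 [237.2 193.4]
   spacing 0.1241 rec [0.6419 0.066 ] axis 3.077 px [238.8 173.4]
m loose [0.5107 0.3615 0.034 ] dia 32.4 39.0 [140.2 218.4]
   fix [0.711  0.2048 0.052 ] 32.5 35.9 [191.6 150.1]
   fix [0.5879 0.1913 0.052 ] 33.0 36.0 [196.  191.2]
   spacing 0.1239 rec [0.6495 0.198 ] axis -3.033 px [194.9 171.5]
l loose [ 0.4465 -0.209   0.0395] dia 41.0 43.9 [333.3 238. ]
   fix [ 0.6471 -0.1938  0.0555] 41.0 43.7 [327.  169.1]
   fix [ 0.7083 -0.1987  0.0555] 40.6 43.9 [328.1 148.5]
   spacing 0.0614 rec [ 0.5858 -0.1888] axis -0.081 px [324.7 190.8]
xl loose [ 0.4394 -0.0971  0.0525] dia 50.9 54.1 [295.2 241. ]
   fix [ 0.6518 -0.0734  0.0625] 49.4 52.3 [285.8 167.8]
   fix [ 0.7134 -0.0825  0.0625] 50.2 52.4 [288.6 146.9]
   spacing 0.0623 rec [ 0.5901 -0.0643] axis -0.146 px [282.6 189.9]
```

View pics/crop.png

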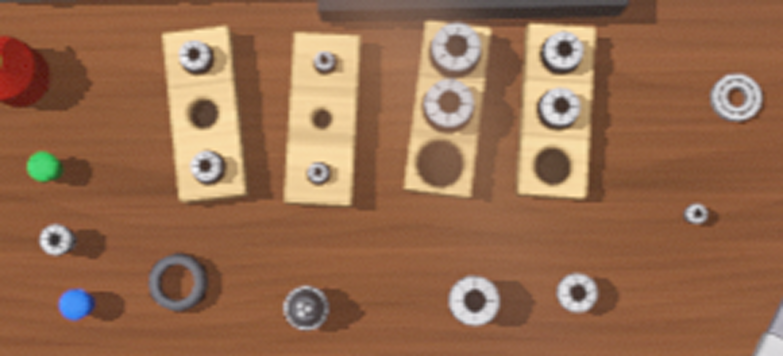

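>>> {"fn": "move_arm", "kwargs": {
  "steps": [
    [[0.93, -0.62, 0, 0.118, 1], [0.93, -0.62, 0, 0.118, 1], [0.93, -0.62, 0, 0.118, 1], [0.93, -0.62, 0, 0.118, 1], [0.93, -0.62, 0, 0, 1], [0.93, -0.62, 0, 0, 1], [0.93, -0.62, 0, 0, 1], [0.93, -0.62, 0, 0, 1], [0, 0, 0, 0, 1], [0, 0, 0, 0, 1]]
  ]
}}

```text
clock: 0.98
ee_pos: [0.489, 0.3765, 0.2179]
ee_rot: [0.14, -3.138, 0.001]
wrist_force: [-0.4, 0.1, -0.1]
finger_gap: 0.0932
grasp_force: 0.0
```

```bash
cat >> h.py <<'E'
from scipy.spatial.transform import Rotation as Ro
D=dict(s=(.5313,-.344,.6419,.066,1.506),m=(.5107,.3615,.6495,.198,1.680),l=(.4465,-.209,.5858,-.1888,1.490),xl=(.4394,-.0971,.5901,-.0643,1.425))
TIP=dict(s=.015,m=.020,l=.0215,xl=.0335); FL=dict(s=.022,m=.018,l=.016,xl=.010)
def st(x,y,yaw,z):
    s=env.read_state(); R=Ro.from_rotvec(s["ee_rot"]).as_matrix(); a=np.arctan2(R[1,1],R[0,1])
    print("t",round(s["clock"],2),"pos",np.round(s["ee_pos"],4),"yaw",round(a,3),"tz",R[:,2].round(3),"gap",round(s["finger_gap"],4),"grip",round(s["grasp_force"],1),"F",np.round(s["wrist_force"],1))
    print(" units to go",((np.array([x,y,z])-s["ee_pos"])/.04).round(3),"turn",round((yaw-a+np.pi/2)%np.pi-np.pi/2,3))
def pick(k): x,y,_,_,w=D[k]; st(x,y,w,TIP[k])
def place(k): _,_,x,y,w=D[k]; st(x,y,w,TIP[k]+FL[k])
E
python3 -c "
from h import *
pick('m')"
```

```text
t 0.98 pos [0.489  0.3765 0.2179] yaw 1.66 tz [-0.001 -0.001 -1.   ] gap 0.0932 grip 0.0 F [-0.4  0.1 -0.1]
 units to go [ 0.543 -0.376 -4.948] turn 0.02
```

>>> {"fn": "move_arm", "kwargs": {
  "steps": [
    [[0.27, -0.19, -0.7, 0.02, 1], [0.27, -0.19, -0.7, 0, 1], [0, 0, -0.7, 0, 1], [0, 0, -0.7, 0, 1], [0, 0, -0.6, 0, 1], [0, 0, 0, 0, 1], [0, 0, 0, 0, 1]]
  ]
}}

```text
clock: 1.57
ee_pos: [0.5067, 0.3634, 0.0811]
ee_rot: [0.18, -3.133, 0.003]
wrist_force: [0.6, -0.0, 0.9]
finger_gap: 0.0931
grasp_force: 0.0
```

```bash
python3 -c "
from h import *
pick('m')"
```

```text
t 1.57 pos [0.5067 0.3634 0.0811] yaw 1.686 tz [-0.004 -0.002 -1.   ] gap 0.0931 grip 0.0 F [ 0.6 -0.   0.9]
 units to go [ 0.1   -0.048 -1.528] turn -0.006
```

>>> {"fn": "move_arm", "kwargs": {
  "steps": [
    [[0, 0, -0.5, 0, 1], [0, 0, -0.5, 0, 1], [0, 0, 0, 0, 1], [0, 0, 0, 0, 1], [0, 0, 0, 0, 1], [0, 0, 0, 0, 1]]
  ]
}}

```text
clock: 2.07
ee_pos: [0.5104, 0.3644, 0.0453]
ee_rot: [-0.178, 3.133, 0.003]
wrist_force: [0.5, -0.2, -0.2]
finger_gap: 0.0929
grasp_force: 0.0
```

```bash
python3 -c "
from h import *
pick('m')"
```

```text
t 2.07 pos [0.5104 0.3644 0.0453] yaw 1.685 tz [ 0.003  0.002 -1.   ] gap 0.0929 grip 0.0 F [ 0.5 -0.2 -0.2]
 units to go [ 0.008 -0.072 -0.633] turn -0.005
```

>>> {"fn": "move_arm", "kwargs": {
  "steps": [
    [[0, -0.06, -0.3, 0, 1], [0, 0, -0.33, 0, 1], [0, 0, 0, 0, 1], [0, 0, 0, 0, 1], [0, 0, 0, 0, 0], [0, 0, 0, 0, 0], [0, 0, 0, 0, 0], [0, 0, 0, 0, 0], [0, 0, 0, 0, 0], [0, 0, 0, 0, 0], [0, 0, 0, 0, 0], [0, 0, 0, 0, 0]]
  ]
}}

```text
clock: 3.07
ee_pos: [0.5091, 0.3609, 0.0175]
ee_rot: [-0.178, 3.136, 0.0]
wrist_force: [-0.4, 0.7, 0.1]
finger_gap: 0.0438
grasp_force: 0.0
```

```bash
python3 -c "
from h import *
pick('m');place('m')"
```

```text
t 3.07 pos [0.5091 0.3609 0.0175] yaw 1.684 tz [ 0.  0. -1.] gap 0.0438 grip 0.0 F [-0.4  0.7  0.1]
 units to go [0.04  0.015 0.062] turn -0.004
t 3.07 pos [0.5091 0.3609 0.0175] yaw 1.684 tz [ 0.  0. -1.] gap 0.0438 grip 0.0 F [-0.4  0.7  0.1]
 units to go [ 3.51  -4.072  0.512] turn -0.004
```

>>> {"fn": "move_arm", "kwargs": {
  "steps": [
    [[0, 0, 0.06, 0, 0], [0, 0, 0, 0, 0], [0, 0, 0, 0, 0], [0, 0, 0, 0, 0], [0, 0, 0, 0, 0], [0, 0, 0, 0, 0], [0, 0, 0.3, 0, 0], [0, 0, 0.7, 0, 0], [0, 0, 0.8, 0, 0], [0, 0, 0.8, 0, 0], [0, 0, 0.2, 0, 0], [0, 0, 0, 0, 0]]
  ]
}}

```text
clock: 4.07
ee_pos: [0.5113, 0.3621, 0.1364]
ee_rot: [-0.178, 3.13, 0.005]
wrist_force: [-0.1, -0.1, -0.8]
finger_gap: 0.0321
grasp_force: 30.0
```

```bash
python3 -c "
from h import *
place('m')"
```

```text
t 4.07 pos [0.5113 0.3621 0.1364] yaw 1.684 tz [ 0.006  0.004 -1.   ] gap 0.0321 grip 30.0 F [-0.1 -0.1 -0.8]
 units to go [ 3.456 -4.103 -2.461] turn -0.004
```

Gripped: the gap reads 32 mm. Now over to tray m.

>>> {"fn": "move_arm", "kwargs": {
  "steps": [
    [[0.5, -0.6, 0, 0, 0], [0.6, -0.7, 0, 0, 0], [0.6, -0.7, 0, 0, 0], [0.6, -0.7, 0, 0, 0], [0.6, -0.7, 0, 0, 0], [0.56, -0.7, 0, 0, 0], [0, 0, -0.3, 0, 0], [0, 0, -0.4, 0, 0], [0, 0, -0.3, 0, 0], [0, 0, 0, 0, 0], [0, 0, 0, 0, 0], [0, 0, 0, 0, 0]]
  ]
}}

```text
clock: 5.07
ee_pos: [0.647, 0.1974, 0.0917]
ee_rot: [0.179, -3.136, 0.0]
wrist_force: [-0.1, 0.3, -0.7]
finger_gap: 0.0319
grasp_force: 30.0
```

```bash
python3 -c "
from h import *
place('m')"
```

```text
t 5.07 pos [0.647  0.1974 0.0917] yaw 1.685 tz [-0.001 -0.    -1.   ] gap 0.0319 grip 30.0 F [-0.1  0.3 -0.7]
 units to go [ 0.062  0.014 -1.343] turn -0.005
```

>>> {"fn": "move_arm", "kwargs": {
  "steps": [
    [[0.05, 0, -0.3, 0, 0], [0, 0, -0.3, 0, 0], [0, 0, -0.25, 0, 0], [0, 0, -0.2, 0, 0], [0, 0, -0.15, 0, 0], [0, 0, -0.1, 0, 0], [0, 0, 0, 0, 0], [0, 0, 0, 0, 0], [0, 0, 0, 0, 0]]
  ]
}}

```text
clock: 5.82
ee_pos: [0.6498, 0.1969, 0.0402]
ee_rot: [-0.178, 3.136, 0.0]
wrist_force: [0.4, 0.6, -1.1]
finger_gap: 0.0318
grasp_force: 30.0
```

```bash
python3 -c "
from h import *
place('m')"
```

```text
t 5.82 pos [0.6498 0.1969 0.0402] yaw 1.684 tz [ 0.001  0.    -1.   ] gap 0.0318 grip 30.0 F [ 0.4  0.6 -1.1]
 units to go [-0.006  0.028 -0.055] turn -0.004
```

>>> {"fn": "move_arm", "kwargs": {
  "steps": [
    [[0, 0, -0.06, 0, 0], [0, 0, 0, 0, 0], [0, 0, 0, 0, 0.6], [0, 0, 0, 0, 0.6], [0, 0, 0, 0, 0.6], [0, 0, 0, 0, 0.6], [0, 0, 0, 0, 0.6], [0, 0, 0.5, 0, 0.6], [0, 0, 0.8, 0, 0.6], [0, 0, 0.8, 0, 0.6], [0, 0, 0.5, 0, 0.6]]
  ]
}}

```text
clock: 6.73
ee_pos: [0.6506, 0.1971, 0.1451]
ee_rot: [-0.178, 3.133, 0.001]
wrist_force: [1.4, 0.7, 0.4]
finger_gap: 0.056
grasp_force: 0.0
```

```bash
python3 -c "
from h import *
pick('xl')"
```

```text
t 6.73 pos [0.6506 0.1971 0.1451] yaw 1.684 tz [ 0.003  0.001 -1.   ] gap 0.056 grip 0.0 F [1.4 0.7 0.4]
 units to go [-5.28  -7.355 -2.791] turn -0.259
```

>>> {"fn": "move_arm", "kwargs": {
  "steps": [
    [[-0.53, -0.73, 0, -0.1, 1], [-0.53, -0.73, 0, -0.1, 1], [-0.53, -0.74, 0, -0.06, 1], [-0.53, -0.74, 0, 0, 1], [-0.53, -0.74, 0, 0, 1], [-0.53, -0.74, 0, 0, 1], [-0.53, -0.74, 0, 0, 1], [-0.53, -0.73, 0, 0, 1], [-0.53, -0.73, 0, 0, 1], [-0.52, -0.73, 0, 0, 1], [0, 0, 0, 0, 1], [0, 0, 0, 0, 1]]
  ]
}}

```text
clock: 7.73
ee_pos: [0.4373, -0.0985, 0.1417]
ee_rot: [0.236, 3.132, -0.0]
wrist_force: [1.1, 0.1, 0.1]
finger_gap: 0.0933
grasp_force: 0.0
```

>>> {"fn": "move_arm", "kwargs": {
  "steps": [
    [[0, 0, -0.5, 0, 1], [0, 0, -0.5, 0, 1], [0, 0, -0.4, 0, 1], [0, 0, 0, 0, 1], [0, 0, 0, 0, 1], [0, 0, 0, 0, 1]]
  ]
}}

```text
clock: 8.23
ee_pos: [0.4388, -0.0967, 0.0864]
ee_rot: [0.228, 3.132, -0.0]
wrist_force: [0.6, 0.0, 0.1]
finger_gap: 0.0931
grasp_force: 0.0
```

```bash
python3 -c "
from h import *
c=imaging.capture('top'); cv2.imwrite('pics/top1.png',cv2.resize(c['img'][130:262,120:410],None,fx=2.7,fy=2.7)[:,:,::-1])
pick('xl')"
```

```text
t 8.28 pos [ 0.439  -0.0969  0.0868] yaw 1.425 tz [ 0.002 -0.    -1.   ] gap 0.0929 grip 0.0 F [ 0.9 -0.5 -0.3]
 units to go [ 0.009 -0.005 -1.332] turn -0.0
```

View pics/top1.png

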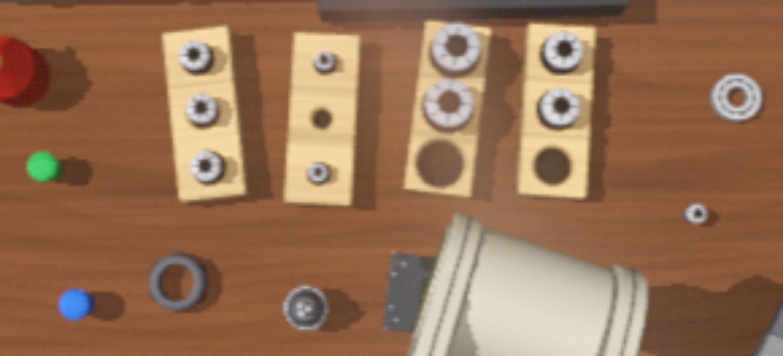

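Collet m stands in its recess, in line with its neighbours at (202,109), and nothing else has moved. Next is xl.

>>> {"fn": "move_arm", "kwargs": {
  "steps": [
    [[0, 0, -0.5, 0, 1], [0, 0, -0.5, 0, 1], [0, 0, -0.3, 0, 1], [0, 0, 0, 0, 1], [0, 0, 0, 0, 0.5], [0, 0, 0, 0, 0], [0, 0, 0, 0, 0], [0, 0, 0, 0, 0], [0, 0, 0, 0, 0], [0, 0, 0, 0, 0], [0, 0, 0, 0, 0], [0, 0, 0, 0, 0]]
  ]
}}

```text
clock: 9.28
ee_pos: [0.4382, -0.0969, 0.0338]
ee_rot: [0.23, 3.132, 0.001]
wrist_force: [-0.0, 2.9, 2.9]
finger_gap: 0.0512
grasp_force: 30.0
```

```bash
python3 -c "
from h import *
pick('xl')"
```

```text
t 9.28 pos [ 0.4382 -0.0969  0.0338] yaw 1.424 tz [ 0.001  0.    -1.   ] gap 0.0512 grip 30.0 F [-0.   2.9  2.9]
 units to go [ 0.029 -0.004 -0.008] turn 0.001
```

>>> {"fn": "move_arm", "kwargs": {
  "steps": [
    [[0, 0, 0.4, 0, 0], [0, 0, 0.8, 0, 0], [0, 0, 0.8, 0, 0], [0.3, 0.1, 0.4, 0, 0], [0.7, 0.14, 0, 0, 0], [0.7, 0.14, 0, 0, 0], [0.7, 0.14, 0, 0, 0], [0.7, 0.14, 0, 0, 0], [0.68, 0.14, 0, 0, 0], [0, 0, 0, 0, 0], [0, 0, 0, 0, 0], [0, 0, 0, 0, 0]]
  ]
}}

```text
clock: 10.28
ee_pos: [0.5878, -0.065, 0.1279]
ee_rot: [-0.229, -3.13, -0.0]
wrist_force: [-0.4, -0.9, -5.1]
finger_gap: 0.0508
grasp_force: 30.0
```

```bash
python3 -c "
from h import *
place('xl')"
```

```text
t 10.28 pos [ 0.5878 -0.065   0.1279] yaw 1.425 tz [-0.003  0.    -1.   ] gap 0.0508 grip 30.0 F [-0.4 -0.9 -5.1]
 units to go [ 0.059  0.019 -2.109] turn 0.0
```

>>> {"fn": "move_arm", "kwargs": {
  "steps": [
    [[0, 0, -0.4, 0, 0], [0, 0, -0.4, 0, 0], [0, 0, -0.3, 0, 0], [0, 0, 0, 0, 0], [0, 0, 0, 0, 0], [0, 0, 0, 0, 0]]
  ]
}}

```text
clock: 10.78
ee_pos: [0.5892, -0.0654, 0.0862]
ee_rot: [0.23, 3.132, -0.0]
wrist_force: [0.7, -0.2, -4.5]
finger_gap: 0.0508
grasp_force: 30.0
```

```bash
python3 -c "
from h import *
place('xl')"
```

```text
t 10.78 pos [ 0.5892 -0.0654  0.0862] yaw 1.424 tz [ 0.001 -0.    -1.   ] gap 0.0508 grip 30.0 F [ 0.7 -0.2 -4.5]
 units to go [ 0.024  0.027 -1.069] turn 0.001
```

>>> {"fn": "move_arm", "kwargs": {
  "steps": [
    [[0.02, 0.03, -0.3, 0, 0], [0, 0, -0.3, 0, 0], [0, 0, -0.2, 0, 0], [0, 0, -0.15, 0, 0], [0, 0, -0.1, 0, 0], [0, 0, 0, 0, 0], [0, 0, 0, 0, 0], [0, 0, 0, 0, 0]]
  ]
}}

```text
clock: 11.45
ee_pos: [0.5903, -0.0638, 0.0437]
ee_rot: [0.23, 3.132, 0.0]
wrist_force: [0.6, 2.1, -1.4]
finger_gap: 0.0507
grasp_force: 30.0
```

```bash
python3 -c "
from h import *
place('xl')"
```

```text
t 11.45 pos [ 0.5903 -0.0638  0.0437] yaw 1.424 tz [ 0.001  0.    -1.   ] gap 0.0507 grip 30.0 F [ 0.6  2.1 -1.4]
 units to go [-0.006 -0.014 -0.006] turn 0.001
```

>>> {"fn": "move_arm", "kwargs": {
  "steps": [
    [[0, 0, 0, 0, 0.85], [0, 0, 0, 0, 0.85], [0, 0, 0, 0, 0.85], [0, 0, 0, 0, 0.85], [0, 0, 0, 0, 0.85], [0, 0, 0, 0, 0.85], [0, 0, 0.5, 0, 0.85], [0, 0, 0.8, 0, 0.85], [0, 0, 0.8, 0, 0.85], [0, 0, 0.2, 0, 0.85], [0, 0, 0, 0, 0.85], [0, 0, 0, 0, 0.85]]
  ]
}}

```text
clock: 12.45
ee_pos: [0.5901, -0.064, 0.1355]
ee_rot: [0.23, 3.132, -0.0]
wrist_force: [-0.1, -0.3, -0.7]
finger_gap: 0.0792
grasp_force: 0.0
```

```bash
python3 -c "
from h import *
pick('l')"
```

```text
t 12.45 pos [ 0.5901 -0.064   0.1355] yaw 1.424 tz [ 0.001 -0.    -1.   ] gap 0.0792 grip 0.0 F [-0.1 -0.3 -0.7]
 units to go [-3.59  -3.624 -2.85 ] turn 0.066
```

>>> {"fn": "move_arm", "kwargs": {
  "steps": [
    [[-0.6, -0.6, 0, 0.066, 0.9], [-0.6, -0.6, 0, 0, 0.9], [-0.6, -0.6, 0, 0, 0.9], [-0.6, -0.6, 0, 0, 0.9], [-0.6, -0.6, 0, 0, 0.9], [-0.59, -0.62, 0, 0, 0.9], [0, 0, -0.4, 0, 0.9], [0, 0, -0.5, 0, 0.9], [0, 0, -0.5, 0, 0.9], [0, 0, 0, 0, 0.9], [0, 0, 0, 0, 0.9], [0, 0, 0, 0, 0.9]]
  ]
}}

```text
clock: 13.45
ee_pos: [0.4459, -0.2084, 0.0791]
ee_rot: [-0.126, -3.138, -0.001]
wrist_force: [-0.2, -1.2, 1.7]
finger_gap: 0.0837
grasp_force: 0.0
```

```bash
python3 -c "
from h import *
pick('l')"
```

```text
t 13.45 pos [ 0.4459 -0.2084  0.0791] yaw 1.49 tz [-0.001  0.001 -1.   ] gap 0.0837 grip 0.0 F [-0.2 -1.2  1.7]
 units to go [ 0.015 -0.014 -1.441] turn -0.0
```

>>> {"fn": "move_arm", "kwargs": {
  "steps": [
    [[0, 0, -0.5, 0, 0.9], [0, 0, -0.5, 0, 0.9], [0, 0, -0.42, 0, 0.9], [0, 0, 0, 0, 0.9], [0, 0, 0, 0, 0.5], [0, 0, 0, 0, 0], [0, 0, 0, 0, 0], [0, 0, 0, 0, 0], [0, 0, 0, 0, 0], [0, 0, 0, 0, 0], [0, 0, 0, 0, 0], [0, 0, 0, 0, 0]]
  ]
}}

```text
clock: 14.45
ee_pos: [0.4465, -0.2088, 0.023]
ee_rot: [0.127, 3.139, -0.0]
wrist_force: [-0.3, 1.5, 1.8]
finger_gap: 0.0398
grasp_force: 30.0
```

```bash
python3 -c "
from h import *
pick('l');place('l')"
```

```text
t 14.45 pos [ 0.4465 -0.2088  0.023 ] yaw 1.49 tz [ 0. -0. -1.] gap 0.0398 grip 30.0 F [-0.3  1.5  1.8]
 units to go [ 0.001 -0.005 -0.036] turn -0.0
t 14.45 pos [ 0.4465 -0.2088  0.023 ] yaw 1.49 tz [ 0. -0. -1.] gap 0.0398 grip 30.0 F [-0.3  1.5  1.8]
 units to go [3.484 0.5   0.364] turn -0.0
```

>>> {"fn": "move_arm", "kwargs": {
  "steps": [
    [[0, 0, 0.4, 0, 0], [0, 0, 0.8, 0, 0], [0, 0, 0.8, 0, 0], [0.3, 0, 0.4, 0, 0], [0.64, 0.1, 0, 0, 0], [0.64, 0.1, 0, 0, 0], [0.64, 0.1, 0, 0, 0], [0.64, 0.1, 0, 0, 0], [0.63, 0.1, 0, 0, 0], [0, 0, -0.4, 0, 0], [0, 0, -0.5, 0, 0], [0, 0, 0, 0, 0]]
  ]
}}

```text
clock: 15.45
ee_pos: [0.5831, -0.1873, 0.0775]
ee_rot: [-0.125, -3.132, -0.004]
wrist_force: [-1.6, 0.8, -3.1]
finger_gap: 0.0398
grasp_force: 30.0
```

>>> {"fn": "move_arm", "kwargs": {
  "steps": [
    [[0, 0, 0, 0, 0], [0, 0, 0, 0, 0], [0, 0, 0, 0, 0]]
  ]
}}

```text
clock: 15.7
ee_pos: [0.5864, -0.1892, 0.0841]
ee_rot: [0.127, 3.137, -0.001]
wrist_force: [-1.0, 0.1, -1.7]
finger_gap: 0.0399
grasp_force: 30.0
```

```bash
python3 -c "
from h import *
place('l')"
```

```text
t 15.7 pos [ 0.5864 -0.1892  0.0841] yaw 1.49 tz [ 0.002 -0.001 -1.   ] gap 0.0399 grip 30.0 F [-1.   0.1 -1.7]
 units to go [-0.015  0.01  -1.165] turn 0.0
```

Target tip height is 0.039, so I go down about 1.12.

>>> {"fn": "move_arm", "kwargs": {
  "steps": [
    [[0, 0, -0.3, 0, 0], [0, 0, -0.3, 0, 0], [0, 0, -0.2, 0, 0], [0, 0, -0.17, 0, 0], [0, 0, -0.12, 0, 0], [0, 0, 0, 0, 0], [0, 0, 0, 0, 0], [0, 0, 0, 0, 0]]
  ]
}}

```text
clock: 16.37
ee_pos: [0.5857, -0.1887, 0.0387]
ee_rot: [-0.126, -3.139, -0.0]
wrist_force: [0.3, 1.2, -1.9]
finger_gap: 0.0399
grasp_force: 30.0
```

```bash
python3 -c "
from h import *
place('l')"
```

```text
t 16.37 pos [ 0.5857 -0.1887  0.0387] yaw 1.49 tz [-0.  0. -1.] gap 0.0399 grip 30.0 F [ 0.3  1.2 -1.9]
 units to go [ 0.002 -0.003 -0.029] turn -0.0
```

>>> {"fn": "move_arm", "kwargs": {
  "steps": [
    [[0, 0, 0, 0, 0.7], [0, 0, 0, 0, 0.7], [0, 0, 0, 0, 0.7], [0, 0, 0, 0, 0.7], [0, 0, 0, 0, 0.7], [0, 0, 0, 0, 0.7], [0, 0, 0.5, 0, 0.7], [0, 0, 0.8, 0, 0.7], [0, 0, 0.8, 0, 0.7], [0, 0, 0.2, 0, 0.7], [0, 0, 0, 0, 0.7], [0, 0, 0, 0, 0.7]]
  ]
}}

```text
clock: 17.37
ee_pos: [0.5861, -0.1889, 0.1311]
ee_rot: [0.126, 3.138, -0.001]
wrist_force: [-0.2, -0.9, -1.0]
finger_gap: 0.0656
grasp_force: 0.0
```

```bash
python3 -c "
from h import *
pick('s')"
```

```text
t 17.37 pos [ 0.5861 -0.1889  0.1311] yaw 1.49 tz [ 0.001 -0.    -1.   ] gap 0.0656 grip 0.0 F [-0.2 -0.9 -1. ]
 units to go [-1.369 -3.879 -2.902] turn 0.016
```

>>> {"fn": "move_arm", "kwargs": {
  "steps": [
    [[-0.23, -0.65, 0, 0.016, 0.7], [-0.23, -0.65, 0, 0, 0.7], [-0.23, -0.65, 0, 0, 0.7], [-0.23, -0.65, 0, 0, 0.7], [-0.23, -0.65, 0, 0, 0.7], [-0.22, -0.63, 0, 0, 0.7], [0, 0, -0.4, 0, 0.7], [0, 0, -0.6, 0, 0.7], [0, 0, -0.6, 0, 0.7], [0, 0, 0, 0, 0.7], [0, 0, 0, 0, 0.7], [0, 0, 0, 0, 0.7]]
  ]
}}

```text
clock: 18.37
ee_pos: [0.5308, -0.3436, 0.0668]
ee_rot: [-0.101, -3.139, -0.001]
wrist_force: [0.5, -0.4, -0.1]
finger_gap: 0.0656
grasp_force: 0.0
```

```bash
python3 -c "
from h import *
pick('s')"
```

```text
t 18.37 pos [ 0.5308 -0.3436  0.0668] yaw 1.506 tz [-0.001  0.001 -1.   ] gap 0.0656 grip 0.0 F [ 0.5 -0.4 -0.1]
 units to go [ 0.013 -0.01  -1.294] turn -0.0
```

>>> {"fn": "move_arm", "kwargs": {
  "steps": [
    [[0, 0, -0.5, 0, 0.7], [0, 0, -0.45, 0, 0.7], [0, 0, -0.32, 0, 0.7], [0, 0, 0, 0, 0.7], [0, 0, 0, 0, 0], [0, 0, 0, 0, 0], [0, 0, 0, 0, 0], [0, 0, 0, 0, 0], [0, 0, 0, 0, 0], [0, 0, 0, 0, 0], [0, 0, 0, 0, 0], [0, 0, 0, 0, 0]]
  ]
}}

```text
clock: 19.37
ee_pos: [0.5311, -0.3439, 0.0164]
ee_rot: [0.101, 3.14, 0.0]
wrist_force: [0.5, 1.0, 2.3]
finger_gap: 0.019
grasp_force: 30.0
```

```bash
python3 -c "
from h import *
pick('s');place('s')"
```

```text
t 19.37 pos [ 0.5311 -0.3439  0.0164] yaw 1.506 tz [ 0.  0. -1.] gap 0.019 grip 30.0 F [0.5 1.  2.3]
 units to go [ 0.004 -0.001 -0.035] turn -0.0
t 19.37 pos [ 0.5311 -0.3439  0.0164] yaw 1.506 tz [ 0.  0. -1.] gap 0.019 grip 30.0 F [0.5 1.  2.3]
 units to go [ 2.769 10.249  0.515] turn -0.0
```

>>> {"fn": "move_arm", "kwargs": {
  "steps": [
    [[0, 0, 0.4, 0, 0], [0, 0, 0.8, 0, 0], [0, 0, 0.9, 0, 0], [0.1, 0.3, 0.8, 0, 0], [0.2, 0.75, 0, 0, 0], [0.2, 0.75, 0, 0, 0], [0.2, 0.75, 0, 0, 0], [0.2, 0.75, 0, 0, 0], [0.2, 0.75, 0, 0, 0], [0.2, 0.75, 0, 0, 0], [0.2, 0.75, 0, 0, 0], [0.2, 0.75, 0, 0, 0]]
  ]
}}

```text
clock: 20.37
ee_pos: [0.5991, -0.0904, 0.1322]
ee_rot: [-0.101, -3.14, -0.0]
wrist_force: [0.1, -0.2, -0.6]
finger_gap: 0.0191
grasp_force: 30.0
```

>>> {"fn": "move_arm", "kwargs": {
  "steps": [
    [[0.2, 0.75, 0, 0, 0], [0.2, 0.75, 0, 0, 0], [0.2, 0.75, 0, 0, 0], [0.2, 0.75, 0, 0, 0], [0.1, 0.75, 0, 0, 0], [0, 0.2, 0, 0, 0], [0, 0, 0, 0, 0], [0, 0, 0, 0, 0], [0, 0, 0, 0, 0], [0, 0, 0, 0, 0]]
  ]
}}

```text
clock: 21.2
ee_pos: [0.635, 0.0645, 0.1322]
ee_rot: [-0.104, -3.14, 0.001]
wrist_force: [-0.2, 0.3, -0.3]
finger_gap: 0.0192
grasp_force: 30.0
```

```bash
python3 -c "
from h import *
place('s')"
```

```text
t 21.2 pos [0.635  0.0645 0.1322] yaw 1.505 tz [-0. -0. -1.] gap 0.0192 grip 30.0 F [-0.2  0.3 -0.3]
 units to go [ 0.174  0.038 -2.379] turn 0.001
```

>>> {"fn": "move_arm", "kwargs": {
  "steps": [
    [[0.17, 0.03, 0, 0, 0], [0, 0, -0.4, 0, 0], [0, 0, -0.5, 0, 0], [0, 0, -0.4, 0, 0], [0, 0, 0, 0, 0], [0, 0, 0, 0, 0], [0, 0, 0, 0, 0], [0, 0, 0, 0, 0]]
  ]
}}

```text
clock: 21.87
ee_pos: [0.6431, 0.067, 0.0821]
ee_rot: [0.102, 3.137, 0.0]
wrist_force: [0.4, 0.7, -0.6]
finger_gap: 0.0188
grasp_force: 30.0
```

```bash
python3 -c "
from h import *
place('s')
c=imaging.capture('scene'); cv2.imwrite('pics/sc1.png',cv2.resize(c['img'][130:350,120:400],None,fx=2.5,fy=2.5)[:,:,::-1])"
```

```text
t 21.87 pos [0.6431 0.067  0.0821] yaw 1.506 tz [ 0.003  0.    -1.   ] gap 0.0188 grip 30.0 F [ 0.4  0.7 -0.6]
 units to go [-0.031 -0.025 -1.127] turn 0.0
```

View pics/sc1.png

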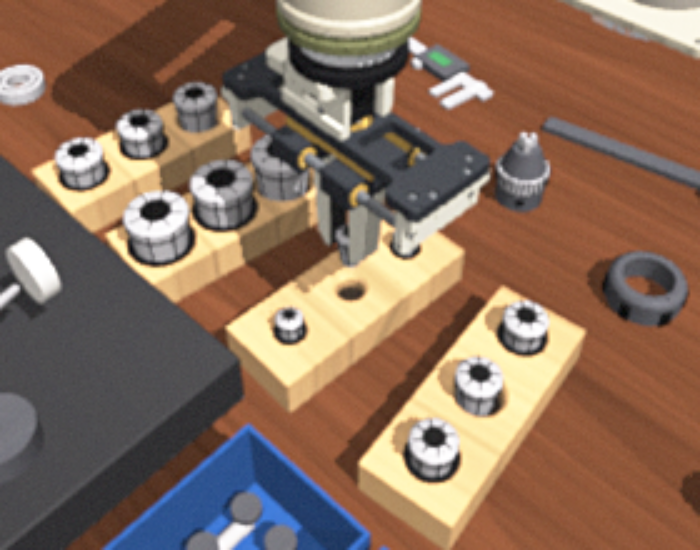

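Collets m, l and xl all sit in line with their neighbours. The s collet is held over its recess, which shows at (350,290), so I lower it.

>>> {"fn": "move_arm", "kwargs": {
  "steps": [
    [[-0.03, -0.03, -0.3, 0, 0], [0, 0, -0.3, 0, 0], [0, 0, -0.2, 0, 0], [0, 0, -0.15, 0, 0], [0, 0, -0.12, 0, 0], [0, 0, 0, 0, 0], [0, 0, 0, 0, 0], [0, 0, 0, 0, 0]]
  ]
}}

```text
clock: 22.58
ee_pos: [0.6411, 0.0663, 0.0379]
ee_rot: [0.101, 3.139, 0.0]
wrist_force: [-1.7, 0.4, 6.2]
finger_gap: 0.019
grasp_force: 30.0
```

```bash
python3 -c "
from h import *
place('s')"
```

```text
t 22.58 pos [0.6411 0.0663 0.0379] yaw 1.506 tz [ 0.001  0.    -1.   ] gap 0.019 grip 30.0 F [-1.7  0.4  6.2]
 units to go [ 0.021 -0.007 -0.024] turn -0.0
```

>>> {"fn": "move_arm", "kwargs": {
  "steps": [
    [[0, 0, 0, 0, 0.6], [0, 0, 0, 0, 0.6], [0, 0, 0, 0, 0.6], [0, 0, 0, 0, 0.6], [0, 0, 0, 0, 0.6], [0, 0, 0, 0, 0.6], [0, 0, 0.5, 0, 0.6], [0, 0, 0.8, 0, 0.6], [0, 0, 0.8, 0, 0.6], [0, 0, 0.8, 0, 0.6], [0, 0, 0.5, 0, 0.6], [-0.5, 0, 0, 0, 0.6]]
  ]
}}

```text
clock: 23.58
ee_pos: [0.6257, 0.0659, 0.1805]
ee_rot: [0.102, 3.129, 0.001]
wrist_force: [1.2, 0.8, 0.5]
finger_gap: 0.0558
grasp_force: 0.0
```

>>> {"fn": "move_arm", "kwargs": {
  "steps": [
    [[-0.8, 0, 0, 0, 0.6], [-0.8, 0, 0, 0, 0.6], [-0.8, 0, 0, 0, 0.6], [-0.8, 0, 0, 0, 0.6], [-0.8, 0, 0, 0, 0.6], [-0.5, 0, 0, 0, 0.6], [0, 0, 0, 0, 0.6], [0, 0, 0, 0, 0.6], [0, 0, 0, 0, 0.6]]
  ]
}}

```text
clock: 24.33
ee_pos: [0.4414, 0.066, 0.1739]
ee_rot: [0.101, 3.138, 0.0]
wrist_force: [1.0, -0.5, -0.3]
finger_gap: 0.0558
grasp_force: 0.0
```

Run:
```python
from h import *
c=imaging.capture('top'); cv2.imwrite('pics/top2.png',cv2.resize(c['img'][130:262,120:410],None,fx=2.7,fy=2.7,interpolation=2)[:,:,::-1])
s=imaging.capture('scene'); cv2.imwrite('pics/sc2.png',cv2.resize(s['img'][150:350,120:400],None,fx=2.7,fy=2.7,interpolation=2)[:,:,::-1])
H=dict(s=(31.5,4.5),m=(40,6),l=(46,7),xl=(60,9))
for k,(h,b) in H.items():
    z=FL[k]+(h-3-b/2)/1000; p=proj(c,[D[k][2],D[k][3],z]); x,y,r,_=steel(c,*p)
    print(k,"offset mm",((ray(c,x,y,z)[:2]-D[k][2:4])*1000).round(1),"dia",round(2000*r*(1.11-z)/371,1))
```

```text
s offset mm [-2.9 -0. ] dia 20.8
m offset mm [ 2.  -1.3] dia 33.2
l offset mm [-0.1 -1.3] dia 41.6
xl offset mm [1.8 0.4] dia 51.7
```

View pics/top2.png

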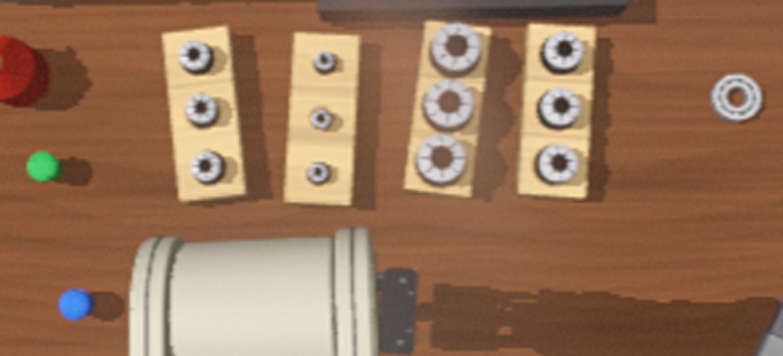

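View pics/sc2.png

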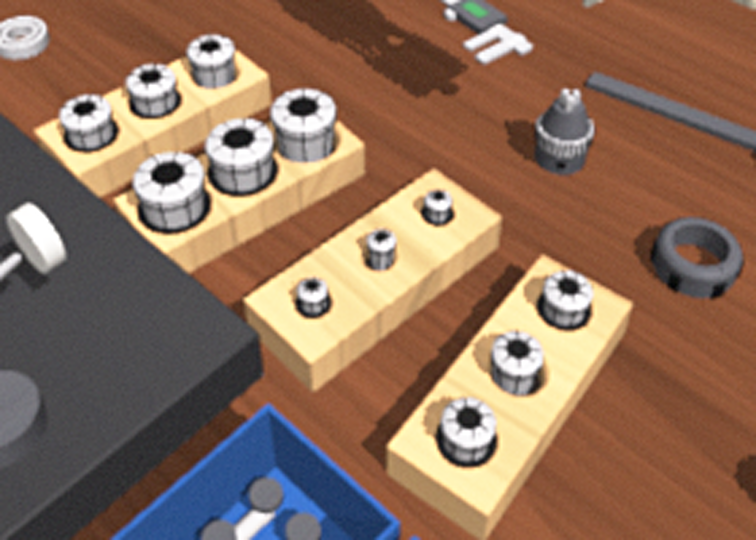

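From above, all four stand in their recesses. In the scene view s, at (381,245), looks slightly proud of its neighbours, so I measure the head heights across the two views.

Run:
```python
from h import *
c=imaging.capture('top'); s=imaging.capture('scene')
# (k, loose xy, fixed xys)
FX=dict(s=[(.7038,.062),(.5799,.07)],m=[(.711,.2048),(.5879,.1913)],l=[(.6471,-.1938),(.7083,-.1987)],xl=[(.6518,-.0734),(.7134,-.0825)])
H=dict(s=(31.5,4.5),m=(40,6),l=(46,7),xl=(60,9))
for k,(h,b) in H.items():
    z=FL[k]+(h-3-b/2)/1000
    for n,xy in [("loose",D[k][2:4])]+[("fix",q) for q in FX[k]]:
        x,y,_,_=steel(c,*proj(c,[*xy,z])); u,v,r,_=steel(s,*proj(s,[*xy,z]),r=18)
        P=[]; 
        for cam,a,e in((c,x,y),(s,u,v)):
            M=cam["R"]; t=cam["t"]; a=(a-cam["cx"])/cam["fx"]; e=(e-cam["cy"])/cam["fy"]
            P+=[(M[0]-a*M[2],-(t[0]-a*t[2])),(M[1]-e*M[2],-(t[1]-e*t[2]))]
        X,res,_,_=np.linalg.lstsq(np.array([p[0] for p in P]),np.array([p[1] for p in P]),rcond=None)
        print(k,n,X.round(4),"nominal z",round(z,4),"uv",np.round([u,v,r],1))
u,v=proj(s,[D['s'][2],D['s'][3],.04]).astype(int)
cv2.imwrite('pics/sz.png',cv2.resize(s['img'][v-32:v+32,u-40:u+40],None,fx=9,fy=9,interpolation=2)[:,:,::-1])
```

```text
s loose [0.6386 0.0668 0.0467] nominal z 0.0483 uv [260.7 239.5   5.2]
s fix [0.7043 0.0632 0.0424] nominal z 0.0483 uv [235.4 259.7   5.8]
s fix [0.5802 0.0709 0.0414] nominal z 0.0483 uv [281.6 226.5   5. ]
m loose [0.6514 0.1978 0.0491] nominal z 0.052 uv [311.  282.    9.5]
m fix [0.7125 0.2068 0.0442] nominal z 0.052 uv [292.5 310.2  10.7]
m fix [0.5883 0.193  0.0459] nominal z 0.052 uv [329.2 260.3   9.2]
l loose [ 0.5851 -0.1899  0.0503] nominal z 0.0555 uv [197.8 170.6   8. ]
l fix [ 0.647  -0.1939  0.048 ] nominal z 0.0555 uv [175.9 182.6   8.5]
l fix [ 0.7089 -0.1991  0.047 ] nominal z 0.0555 uv [152.  194.9   9. ]
xl loose [ 0.5917 -0.0633  0.0567] nominal z 0.0625 uv [232.  193.9  11.4]
xl fix [ 0.6516 -0.0726  0.0568] nominal z 0.0625 uv [208.5 205.5  11.9]
xl fix [ 0.7132 -0.0816  0.0573] nominal z 0.0625 uv [182.5 218.5  12.4]
```

View pics/sz.png

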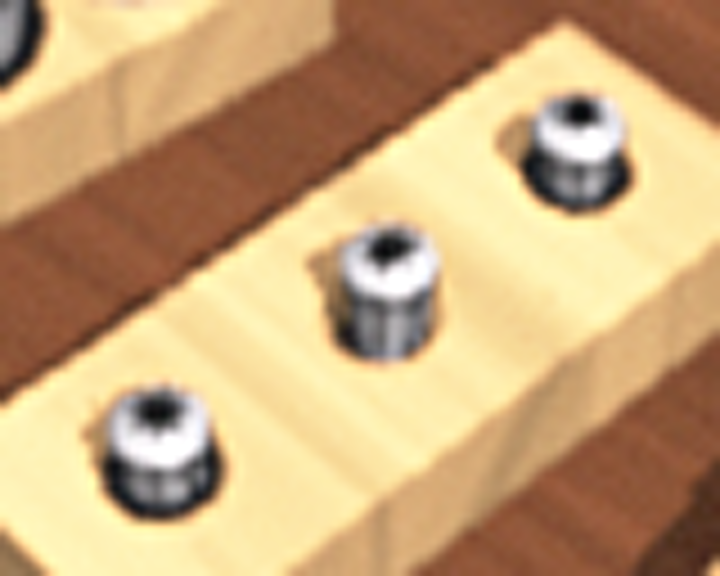

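```bash
cat >> h.py <<'E'
FX=dict(s=[(.7038,.062),(.5799,.07)],m=[(.711,.2048),(.5879,.1913)],l=[(.6471,-.1938),(.7083,-.1987)],xl=[(.6518,-.0734),(.7134,-.0825)])
HT=dict(s=.0315,m=.040,l=.046,xl=.060)
def bore(c,X,d):
    u,v=proj(c,X); r=max(5,int(round(d/2*370*.55))); x0,y0=int(round(u))-r,int(round(v))-r
    g=cv2.cvtColor(cv2.resize(c["img"][y0:y0+2*r+1,x0:x0+2*r+1],None,fx=S,fy=S,interpolation=2),cv2.COLOR_RGB2GRAY)
    yy,xx=np.mgrid[:g.shape[0],:g.shape[1]]; m=((g<95)&(np.hypot(xx-g.shape[1]/2,yy-g.shape[0]/2)<r*S)).astype(np.uint8)
    n,lab,stt,cen=cv2.connectedComponentsWithStats(m)
    # component of fair size nearest centre
    i=min([j for j in range(1,n) if stt[j,4]>40],key=lambda j:np.hypot(*(cen[j]-r*S)))
    w=(lab==i)*(140.-g); return x0+((xx*w).sum()/w.sum()+.5)/S-.5,y0+((yy*w).sum()/w.sum()+.5)/S-.5
def tri(cams,uvs):
    A=[];b=[]
    for cam,(u,v) in zip(cams,uvs):
        a=(u-cam["cx"])/cam["fx"];e=(v-cam["cy"])/cam["fy"];M=cam["R"];t=cam["t"]
        A+=[M[0]-a*M[2],M[1]-e*M[2]]; b+=[-(t[0]-a*t[2]),-(t[1]-e*t[2])]
    return np.linalg.lstsq(np.array(A),np.array(b),rcond=None)[0]
E
cat > chk.py <<'E'
from h import *
import sys
c=imaging.capture('top'); s=imaging.capture('scene')
d=dict(s=.021,m=.033,l=.041,xl=.052)
for k in d:
    z=FL[k]+HT[k]
    for n,xy in [("loose",D[k][2:4])]+[("fix",q) for q in FX[k]]:
        b=[bore(q,[*xy,z],d[k]) for q in (c,s)]; print(k,n,tri((c,s),b).round(4),"nom",round(z,4),np.round(b,1).tolist())
E
python3 chk.py
```

```text
s loose [0.6385 0.0667 0.0536] nom 0.0535 [[238.3, 173.3], [260.7, 237.1]]
s fix [0.7032 0.0625 0.0539] nom 0.0535 [[239.5, 151.6], [235.1, 255.2]]
s fix [0.5796 0.0702 0.0536] nom 0.0535 [[237.3, 193.1], [282.0, 222.0]]
m loose [0.6514 0.1973 0.058 ] nom 0.058 [[193.9, 169.4], [311.4, 278.8]]
m fix [0.7109 0.2053 0.058 ] nom 0.058 [[191.3, 149.6], [293.0, 304.4]]
m fix [0.5877 0.1923 0.0582] nom 0.058 [[195.5, 190.9], [330.1, 255.7]]
l loose [ 0.5848 -0.1898  0.0618] nom 0.062 [[326.8, 189.8], [197.2, 166.7]]
l fix [ 0.6467 -0.1936  0.0619] nom 0.062 [[327.5, 168.6], [175.1, 177.9]]
l fix [ 0.7085 -0.1987  0.0624] nom 0.062 [[328.7, 147.6], [150.7, 189.7]]
xl loose [ 0.5905 -0.063   0.0695] nom 0.07 [[282.6, 188.5], [231.5, 189.2]]Traceback (most recent call last):
  File "chk.py", line 8, in <module>
    b=[bore(q,[*xy,z],d[k]) for q in (c,s)]; print(k,n,tri((c,s),b).round(4),"nom",round(z,4),np.round(b,1).tolist())
       ~~~~^^^^^^^^^^^^^^^^
  File "h.py", line 37, in bore
    i=min([j for j in range(1,n) if stt[j,4]>40],key=lambda j:np.hypot(*(cen[j]-r*S)))
ValueError: min() iterable argument is empty
```

Head heights match nominal within 0.5 mm for all four, and the fixed neighbours that measured read the same. They are all home, and the sideways offsets are at most 3.5 mm.

```bash
python3 -c "
from workcell import env
print(env.job_done())"
```

```text
the job is handed in; nothing more can be done
None
```

All four collets stand in the recesses of their own trays, seated to the measured height; the nut and chuck were never touched, and the job is handed in (no verdict was returned).

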